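# Set out the jewellery kit on its shadow mats

## Task

Set out the beading kit on its shadow mats: put the wire spool, the small bead tin, the card core and the tray of chain each on the mat whose green silhouette has its shape and size. Each must stand upright as it does now, lie wholly inside its silhouette (a few millimetres of green showing all round) and be left at rest there. Leave the pliers and the tweezers where they lie.

Things in the scene. Friction and masses are not known exactly. Their poses are not given: they have to be found in the camera images.
- spool_mid (a point): Spool of light golden wire with white flanges, standing on end, 51 mm diameter, 47 mm tall. It acts as a plain solid cylinder 50 mm across and 45 mm tall: close the fingers on it from above in any direction. Stands upright at the start. The point is its centre, half-way up (23.5 mm above its underside); z up. Its match is mat_big_round.
- bead_tin_mid (a point): Small open round aluminium tin of turquoise and gold beads (the beads are fixed), 32 mm diameter, 11 mm tall; grasp across the outside in any direction. Stands upright at the start. The point is its centre, half-way up (5.5 mm above its underside); z up. Its match is mat_small_round.
- card_roll_mid (a point): Cream card core wound with tape, lying down: 29 mm in x, 56 mm long in y, 29 mm high. It does not roll (acts as a block of that size). Grasp across x, its 29 mm width. The point is its centre, 14.5 mm above its underside; z up. Its match is mat_short_bar.
- chain_tray_mid (a point): Clear open two-cell tray of gilt chain (the chain is fixed): 90 mm long in x, 59 mm wide in y, 24 mm high. Grasp across y, its 59 mm width, with the fingers outside it. Stands upright at the start. The point is its centre, half-way up (12 mm above its underside); z up. Its match is mat_wide_oblong.
- mat_big_round_top (a point): Fixed 3 mm thick grey felt mat with a thin white stitched hem, lying flat on the table, 83 mm square, with a green disc silhouette 63 mm across: for the spool. The point is the centre of the silhouette on the mat's top face, 3 mm above the table; z up.
- mat_small_round_top (a point): Fixed 3 mm thick grey felt mat with a thin white stitched hem, lying flat on the table, 64 mm square, with a green disc silhouette 44 mm across: for the small tin. The point is the centre of the silhouette on the mat's top face, 3 mm above the table; z up.
- mat_short_bar_top (a point): Fixed 3 mm thick grey felt mat with a thin white stitched hem, lying flat on the table, 61 mm in x by 88 mm in y, with a green rectangle 41 mm in x by 68 mm in y: for the card core, whose length lies along the mat's y (either way round). The point is the centre of the silhouette on the mat's top face, 3 mm above the table; z up.
- mat_wide_oblong_top (a point): Fixed 3 mm thick grey felt mat with a thin white stitched hem, lying flat on the table, 122 mm in x by 91 mm in y, with a green rectangle 102 mm in x by 71 mm in y: for the tray of chain, whose length lies along the mat's x (either way round). The point is the centre of the silhouette on the mat's top face, 3 mm above the table; z up.
- pliers: Bystander: red-handled pliers lying flat, 124 mm long in y, 41 mm in x, 10 mm high; loose. Origin: centre of the underside.
- tweezers: Bystander: grey steel tweezers lying flat, bounding box 110 x 54 x 8 mm; loose. Origin: centre of the underside.

How it is judged:
By the outcome, as a careful person would: the job done as asked, in the order asked, and still so for the second after the job is handed in, with the robot touching nothing.
It also fails if it takes over 99 s, if anything falls off the work surface, if the arm or the gripper's body presses on something with over 40 N, if the wrist force passes 120 N, or if a joint passes its speed limit or range.

## Robot

A 6-joint arm with a two-finger parallel gripper is mounted at the origin on the work surface; the furniture and walls round the work are solid. World frame = base frame: x ahead of the robot, y to its left, z up, the work surface at z = 0. Lengths are in mm, angles in rad, forces in N, time in s.
With the tool pointing down it reaches from about 275 to 1000 mm from the base axis. Payload 8.4 kg.
Tool frame: the origin (TCP) lies at the very end of the fingers, on their centre line; the grasp point (between the pads) lies behind it (r.grip_point_offset is the x of the grasp point in the tool frame, in mm); x points along the fingers, z is the direction in which the jaws open and shut, and the axes are right-handed (so a half turn about x gives the same grasp; the last joint's range is limited). The gripper opens to 85 mm and grips with 20 to 120 N. Pads are 22 mm wide; open, the fingers measure 114 mm over their backs; the gripper's body (76 mm by 85 mm) begins 54 mm behind the grasp point. The pads swing forward as they close: fully open they stand 13 mm farther back than shut.
Start: joints at [-1.261, 0.353, 1.633, -0, 1.155, -0.002], TCP at [191.731, -594.867, 194.381] pointing down, gripper open.
Joint ranges: [-2.63, 2.63], [-0.92, 2.1], [0.06, 2.66], [-1.3, 4.44], [0, 2.69], [-3.02, 3.02]. Speed limits (rad/s): [2.22, 2.22, 2.79, 3.14, 3.14, 3.14].

## Interface

Orientations are given as [roll, pitch, yaw] about the fixed x, y, z axes, in that order (R = Rz(yaw) Ry(pitch) Rx(roll)).
In Python, from rig import r, vision, order gives the robot as it stands. The module is installed in compiled form; this text tells all that it offers.
- The arm moves only by the tool step_arm, never from a script. Its argument "rows" is a list of rows, each a list of 7 numbers: the shift along the world's x, y, z in mm, then the turn, a rotation vector about the world's x, y, z in rad, then the finger opening in mm, from 0 to 85.4. A call has exactly 8 rows; each row is the pose to reach, as a shift and turn from the pose measured when the call began; what a row does not reach only later rows make up. A row lasts 1/8 s, in which the tool goes at most 62.5 mm and 10.7 degrees, less where a joint would pass 70% of its speed; a pose out of reach is approached as far as the arm can. A call with a gripper value outside its range is refused whole. The fingers move at their own pace and stop on an object; "force" is the grip in N (left out, the last holds). Time passes only in rows, so rows that repeat a pose let the fingers close, or fill a call up. It gives the time, the measured TCP pose, the force and the opening at its end, in the units of the state.
- r.sense(): the state, without advancing time (a new reading comes with each control period).
- vision.grab_frame(name): name is "side" or "top" or "wrist"; returns (picture, depth): 384x512x3 uint8, red, green, blue; 384x512 float32, mm along the optical axis (not along the pixel's ray), 0 where there is no reading.
- vision.camera_info(name): a dict with "K" (3x3 intrinsics, pixels), "origin" and "attitude" of the camera in the world; the wrist camera has in their place "tool_from_camera" (4x4, takes a point from camera to tool coordinates, whose origin is the TCP and whose axes are the tool frame's). Camera axes: x right, y down, z forward; pixel columns grow to the right and rows downward; lengths in mm; the calibration is good to about 2 mm. A picture is of the moment at which its call begins: read the wrist's pose just before it. camera_info takes no time and is no camera call.
- order.sign_off(): hands the job in, once; it reports no verdict.
The state is a dict: "clock": time; "qpos": joint angles; "qvel": joint speeds; "joint_efforts": joint torques, N m; "eef_pos": TCP position; "tcp_rot": TCP orientation; "contact_force": force on the tool from outside, world axes, zero at the start; "wrist_torque": the same for the moment, N m; "opening": opening from 0.0 (shut) to 1.0 (fully open).
Only numpy, scipy, OpenCV 4.12 (cv2) and the standard library are available. Lean on these libraries where they do the work, as an engineer would, in place of code of your own. Each camera call takes 0.05 s, during which the arm holds its last target.

## Working session

There is one attempt and no reset: what is moved stays moved. The work goes in short steps, Python scripts to look and compute and a tool call to move; the robot and the scene stay as the last step left them, time stands still between calls to the robot, and variables do not carry over. Pictures are saved under pics/ and viewed, and the job is handed in when it is done.

Besides the shell and the picture viewer there is one more tool, called after "Call:" in YAML: its name, and indented under it one key for each argument. step_arm: Moves the arm, as the interface text tells. Its arguments: {"type":"object","properties":{"rows":{"type":"array"},"force":{"type":"number"}},"required":["rows"]}

```bash
mkdir -p pics; ls
python3 - <<'E'
from rig import r, vision, order
import cv2,numpy as np
print(r.sense(), r.grip_point_offset)
for n in ["side","top","wrist"]:
    p,d=vision.grab_frame(n); cv2.imwrite(f"pics/{n}0.png",p[:,:,::-1]); np.savez(f"pics/{n}0.npz",p=p,d=d)
    print(n,vision.camera_info(n))
E
```

```text
pics
{'clock': 0.0, 'qpos': array([-1.26138086e+00,  3.53658917e-01,  1.63413829e+00,  3.19367388e-05,
        1.15518759e+00, -2.36251801e-03]), 'qvel': array([-7.92047045e-04,  7.96541072e-04, -2.54873193e-04, -7.18383228e-05,
        3.69685682e-04,  8.42310910e-04]), 'joint_efforts': array([ 3.41566854e-03, -6.05249119e+01, -3.42060971e+01,  2.18900877e-04,
        9.46690910e-03, -1.43083378e-05]), 'eef_pos': array([ 191.59217105, -594.35651893,  193.6532106 ]), 'tcp_rot': array([3.11825822, 1.56940389, 1.85922697]), 'contact_force': array([ 0.45091381, -0.30711496, -0.13940584]), 'wrist_torque': array([-0.01259576,  0.04228811, -0.02464672]), 'opening': 1.000272871644132} -18.700000000000003
side {'K': array([[486.17192189,   0.        , 266.40872718],
       [  0.        , 486.17192189, 191.78467436],
       [  0.        ,   0.        ,   1.        ]]), 'origin': array([-354.19502029,   22.13014438, 1381.27656639]), 'attitude': array([-2.59565694, -0.00594155, -1.4306883 ])}
top {'K': array([[389.29164124,   0.        , 251.1261875 ],
       [  0.        , 389.29164124, 188.50589949],
       [  0.        ,   0.        ,   1.        ]]), 'origin': array([ 376.71895687,  109.5720357 , 1065.63443297]), 'attitude': array([-3.05068093,  0.01204662, -1.58521288])}
wrist {'K': array([[279.59464033,   0.        , 252.84257489],
       [  0.        , 279.59464033, 192.87413386],
       [  0.        ,   0.        ,   1.        ]]), 'tool_from_camera': array([[-1.13894778e-03, -3.11634096e-01,  9.50201501e-01,
        -1.79409492e+02],
       [ 1.14885393e-03, -9.50201898e-01, -3.11632849e-01,
         8.03162299e+01],
       [ 9.99998691e-01,  7.36709186e-04,  1.44025240e-03,
        -7.57832960e-01],
       [ 0.00000000e+00,  0.00000000e+00,  0.00000000e+00,
         1.00000000e+00]])}
```

View pics/top0.png

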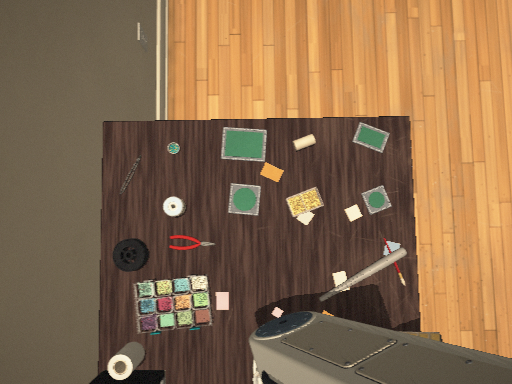

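View pics/side0.png

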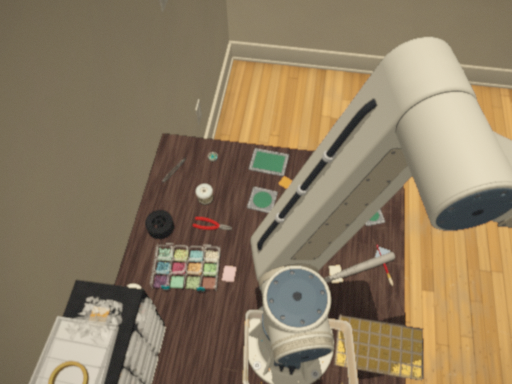

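The top view shows everything. Mats: wide oblong (244,144), short bar (371,137), big round (244,199) and small round (376,200). Objects: tin (174,148), spool (174,206), roll (304,142) and tray (305,202). The pliers are at (190,243) and the tweezers at (130,175).

```bash
cat > h.py <<'E'
import numpy as np,cv2
from scipy.spatial.transform import Rotation as Ro
from rig import r,vision,order
def campose(n,s=None):
    c=vision.camera_info(n)
    if n!="wrist": return c["K"],Ro.from_euler('xyz',c["attitude"]).as_matrix(),np.array(c["origin"])
    T=c["tool_from_camera"];R=Ro.from_euler('xyz',s["tcp_rot"]).as_matrix()
    return c["K"],R@T[:3,:3],R@T[:3,3]+s["eef_pos"]
def ray(px,z,K,R,o):
    px=np.atleast_2d(np.asarray(px,float)); v=np.c_[px,np.ones(len(px))]@np.linalg.inv(K).T@R.T
    return o+v*((z-o[2])/v[:,2])[:,None]
def proj(P,K,R,o):
    q=(np.atleast_2d(P)-o)@R@K.T; return q[:,:2]/q[:,2:]
def rect(px,z,cam):
    # world footprint: min-area rect of contour points cast at z
    w=ray(px,z,*cam)[:,:2].astype(np.float32); (c,s,a)=cv2.minAreaRect(w); 
    if s[0]<s[1]: s=(s[1],s[0]);a+=90   # a: direction of long side
    return np.round(c,1),np.round(s,1),round(((a+90)%180)-90,1)
E
python3 - <<'E'
from h import *
d=np.load('pics/top0.npz');p=d['p'];D=d['d']
cam=campose("top")
hsv=cv2.cvtColor(p,cv2.COLOR_RGB2HSV)
g=cv2.inRange(hsv,(60,90,40),(90,255,255))
cs,_=cv2.findContours(g,cv2.RETR_EXTERNAL,cv2.CHAIN_APPROX_NONE)
for c in cs:
    if cv2.contourArea(c)>80:
        print(c[:,0].mean(0).round(),rect(c[:,0],3,cam), 'h',[round(float(x),1) for x in [ (cam[2]+ (np.array([*c[:,0].mean(0),1])@np.linalg.inv(cam[0]).T@cam[1].T)*D[int(c[:,0,1].mean()),int(c[:,0,0].mean())])[2]]])
for n,b in dict(tin=(160,135,188,162),spool=(155,190,193,225),roll=(285,128,325,156),tray=(278,180,332,228)).items():
    x0,y0,x1,y1=b; cv2.imwrite(f'pics/c_{n}.png',cv2.resize(p[y0:y1,x0:x1,::-1],None,fx=8,fy=8,interpolation=cv2.INTER_NEAREST))
    u,v=np.meshgrid(np.arange(x0,x1),np.arange(y0,y1)); ps=np.c_[u.ravel(),v.ravel(),np.ones(u.size)]
    W=cam[2]+(ps@np.linalg.inv(cam[0]).T@cam[1].T)*D[y0:y1,x0:x1].ravel()[:,None]
    h=W[:,2]; m=h>5
    print(n,m.sum(),np.percentile(h,[5,50,90,99]).round(1))
    w=W[m,:2].astype(np.float32)
    print(cv2.minAreaRect(w), np.median(w,0))
E
cd pics; python3 -c "
import cv2,numpy as np
im=[cv2.imread(f'c_{n}.png') for n in ['tin','spool','roll','tray']]
H=max(i.shape[0] for i in im)
o=np.hstack([cv2.copyMakeBorder(i,0,H-i.shape[0],0,8,0) for i in im]);cv2.imwrite('crops.png',cv2.resize(o,None,fx=.65,fy=.65))"
```

```text
[376. 199.] (array([ 439. , -218.5]), array([39.8, 38.3]), 25.5) h [4.2]
[244. 199.] (array([446.7, 139.5]), array([57.6, 57.5]), -0.9) h [10.0]
[244. 144.] (array([598.7, 140.5]), array([98.4, 69. ]), 85.3) h [0.9]
[371. 137.] (array([ 612. , -211.6]), array([64.8, 39.1]), 67.7) h [0.0]
tin 109 [-1.8  1.7  6.6 12.2]
((509.84771728515625, 224.90753173828125), (342.10321044921875, 84.06903839111328), 54.71025085449219) [588.3136  332.53192]
spool 374 [-2.1  1.8 47.3 50.7]
((423.67938232421875, 245.17771911621094), (272.53717041015625, 90.02886962890625), 89.17396545410156) [426.43356 324.43713]
roll 275 [-1.8  1.8 27.  32.3]
((503.26666259765625, 9.858444213867188), (112.25784301757812, 302.0374450683594), 72.15208435058594) [596.1302   -24.000067]
tray 648 [-1.9  1.9 18.4 26.8]
((419.96783447265625, 7.897285461425781), (176.31695556640625, 133.21115112304688), 75.97139739990234) [433.8706   -21.026163]
```

View pics/crops.png

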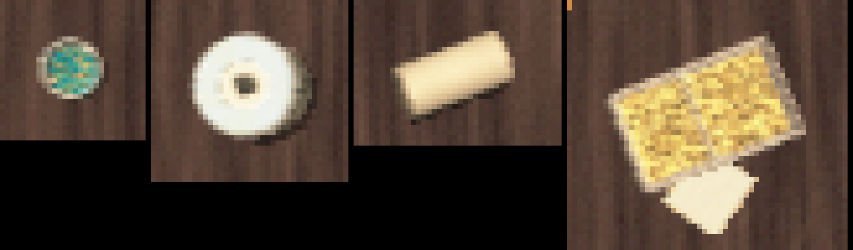

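View pics/wrist0.png

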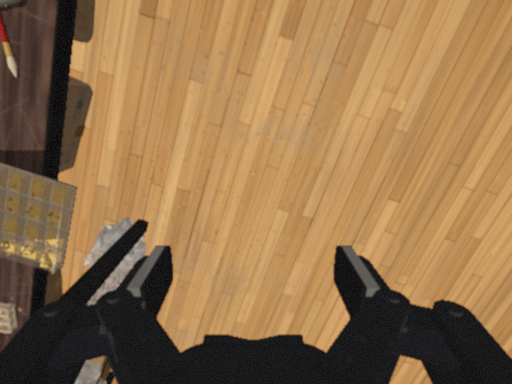

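The crops show the tin, the spool (top flange offset from its base by parallax), the roll and the tray clearly. A scrap of paper touches the tray's front edge. Next I'll measure the objects at their top-face heights and work out the tool's yaw.

Run:
```python
from h import *
d=np.load('pics/top0.npz');p=d['p']
cam=campose("top")
hsv=cv2.cvtColor(p,cv2.COLOR_RGB2HSV).astype(int); v=hsv[...,2]; s=hsv[...,1]; h=hsv[...,0]
for n,b,z,th in [('tin',(160,135,188,162),11,95),('spool',(155,190,193,225),47,150),('roll',(285,128,325,156),20,130),('tray',(278,180,332,228),24,125)]:
    x0,y0,x1,y1=b; m=(v[y0:y1,x0:x1]>th).astype(np.uint8)
    if n=='tray': m[ (s[y0:y1,x0:x1]<70)&(v[y0:y1,x0:x1]>190)]=0
    m=cv2.morphologyEx(m,cv2.MORPH_OPEN,np.ones((3,3)))
    cs,_=cv2.findContours(m,cv2.RETR_EXTERNAL,cv2.CHAIN_APPROX_NONE); c=max(cs,key=cv2.contourArea)[:,0]+[x0,y0]
    print(n,c.mean(0),rect(c,z,cam))
st=r.sense(); R=Ro.from_euler('xyz',st["tcp_rot"]).as_matrix(); print(R.round(3))
```

```text
tin [172.44444444 147.69444444] (array([589.8, 335.8]), array([36.1, 30.7]), 89.0)
spool [172.82142857 205.94642857] (array([428.2, 327.4]), array([50.1, 50. ]), 0.1)
roll [304.09259259 141.51851852] (array([598.5, -25.6]), array([59.9, 28. ]), -70.2)
tray [304.53333333 201.6       ] (array([434.1, -21. ]), array([88.7, 48.5]), -70.6)
[[-0.     0.952  0.307]
 [ 0.001  0.307 -0.952]
 [-1.     0.    -0.001]]
```

Run:
```python
from h import *
d=np.load('pics/top0.npz');D=d['d'];cam=campose("top")
v,u=np.mgrid[0:384,0:512]; ps=np.stack([u,v,np.ones_like(u)],-1).reshape(-1,3)
W=(cam[2]+(ps@np.linalg.inv(cam[0]).T@cam[1].T)*D.reshape(-1,1)).reshape(384,512,3)
for (x,y) in [(325,297),(345,286),(365,277),(385,265),(402,255),(125,360),(130,255),(175,300),(150,290),(205,285),(391,247),(120,378)]: print((x,y),W[y,x].round(0))
```

```text
(325, 297) [183. -69.  17.]
(345, 286) [ 211. -122.   21.]
(365, 277) [ 234. -175.   23.]
(385, 265) [ 264. -229.   22.]
(402, 255) [ 290. -274.   24.]
(125, 360) [ 57. 427. 105.]
(130, 255) [298. 451.   4.]
(175, 300) [177. 329.   1.]
(150, 290) [205. 395.   7.]
(205, 285) [216. 248.   4.]
(391, 247) [ 310. -253.    3.]
(120, 378) [ 15. 440. 101.]
```

Call:
step_arm:
  rows:
    - [20, 45, 5, 0, 0, 0.1, 85]
    - [45, 100, 15, 0, 0, 0.2, 85]
    - [72, 160, 30, 0, 0, 0.33, 85]
    - [100, 222, 40, 0, 0, 0.46, 85]
    - [128, 284, 50, 0, 0, 0.58, 85]
    - [155, 345, 50, 0, 0, 0.7, 85]
    - [182, 405, 50, 0, 0, 0.82, 85]
    - [208, 464, 50, 0, 0, 0.95, 85]

```text
clock: 1.15
eef_pos: [389.2, -153.2, 244.0]
tcp_rot: [-2.821, 1.571, -3.126]
contact_force: [1.0, -0.5, 0.1]
opening: 0.996
```

Call:
step_arm:
  rows:
    - [4, 60, 0, 0, 0, 0.12, 85]
    - [8, 120, 0, 0, 0, 0.24, 85]
    - [12, 180, 0, 0, 0, 0.36, 85]
    - [16, 240, 0, 0, 0, 0.48, 85]
    - [20, 300, 0, 0, 0, 0.6, 85]
    - [24, 350, -20, 0, 0, 0.72, 85]
    - [28, 390, -40, 0, 0, 0.84, 85]
    - [28, 400, -50, 0, 0, 0.95, 85]

```text
clock: 2.15
eef_pos: [416.6, 248.9, 192.7]
tcp_rot: [2.864, 1.569, -2.769]
contact_force: [-0.1, -0.2, 0.6]
opening: 0.993
```

```bash
cat > look.py <<'E'
import sys
from h import *
def look(name):
    s=r.sense(); p,d=vision.grab_frame("wrist"); cv2.imwrite(f"pics/{name}.png",p[:,:,::-1]); np.savez(f"pics/{name}.npz",p=p,d=d,pos=s["eef_pos"],rot=s["tcp_rot"])
    R=Ro.from_euler('xyz',s["tcp_rot"]).as_matrix(); print(s["clock"],s["eef_pos"].round(1),'jaw',np.degrees(np.arctan2(R[1,2],R[0,2])).round(1),'down',R[:,0].round(3),'F',s["contact_force"].round(1),s["opening"])
def load(name):
    f=np.load(f"pics/{name}.npz"); return f['p'],campose("wrist",dict(eef_pos=f['pos'],tcp_rot=f['rot']))
if __name__=="__main__": look(sys.argv[1])
E
python3 look.py w1
```

```text
2.15 [416.6 248.9 192.7] jaw 37.3 down [-0.001 -0.001 -1.   ] F [-0.1 -0.2  0.6] 0.9926859471734366
```

View pics/w1.png

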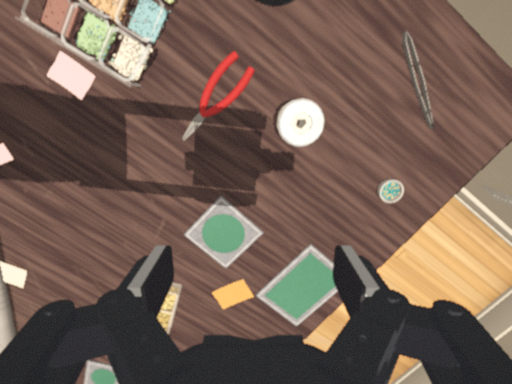

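The wrist view shows the spool at (301,122), the tin at (391,191), the big round mat at (223,234) and the oblong mat at (300,285). The pliers and tweezers are untouched. I'll measure these and compare with the top view.

```bash
cat > meas.py <<'E'
from look import *
def greens(name,minA=150):
    p,cam=load(name); hsv=cv2.cvtColor(p,cv2.COLOR_RGB2HSV)
    g=cv2.inRange(hsv,(65,90,40),(90,255,255)); g=cv2.morphologyEx(g,cv2.MORPH_OPEN,np.ones((3,3)))
    for c in cv2.findContours(g,cv2.RETR_EXTERNAL,cv2.CHAIN_APPROX_NONE)[0]:
        if cv2.contourArea(c)>minA: print('green',c[:,0].mean(0).round(),*rect(c[:,0],3,cam))
def blob(name,box,z,lo,hi=(180,255,255),label='',ksz=3):
    p,cam=load(name); x0,y0,x1,y1=box; m=cv2.inRange(cv2.cvtColor(p,cv2.COLOR_RGB2HSV)[y0:y1,x0:x1],lo,hi)
    m=cv2.morphologyEx(m,cv2.MORPH_OPEN,np.ones((ksz,ksz))); m=cv2.morphologyEx(m,cv2.MORPH_CLOSE,np.ones((7,7)))
    c=max(cv2.findContours(m,cv2.RETR_EXTERNAL,cv2.CHAIN_APPROX_NONE)[0],key=cv2.contourArea)[:,0]+[x0,y0]
    print(label,c.mean(0).round(1),*rect(c,z,cam)); return c
E
python3 - <<'E'
from meas import *
greens('w1')
blob('w1',(265,90,335,155),47,(0,0,150),label='spool')
blob('w1',(372,172,412,212),11,(0,0,85),label='tin')
E
```

```text
spool [300.6 121.9] [425.3 326.8] [53.9 53.3] -52.6
tin [391.5 191.5] [589.1 334.4] [63.2 53.6] -45.1
```

```bash
python3 - <<'E'
from meas import *
p,c=load('w1'); h=cv2.cvtColor(p,cv2.COLOR_RGB2HSV)
for x,y in [(223,234),(300,285),(391,191),(391,203),(391,210),(404,191),(372,191),(313,122)]: print((x,y),h[y,x])
E
sed -i 's/(65,90,40)/(60,60,40)/; s/,minA=150/,minA=150,/' meas.py
sed -i 's/minA=150,)/minA=150)/' meas.py
python3 - <<'E'
from meas import *
greens('w1')
blob('w1',(374,174,408,210),11,(0,0,110),label='tin')
E
```

```text
(223, 234) [ 70  83 173]
(300, 285) [ 71  86 167]
(391, 191) [ 85  98 187]
(391, 203) [ 13  58 150]
(391, 210) [  8  80 130]
(404, 191) [ 12  60 156]
(372, 191) [  8  85 123]
(313, 122) [ 34   8 255]
green [103. 377.] [ 438.5 -217.6] [40.3 31. ] 37.5
green [303. 286.] [597.8 141.1] [100.3  68.7] 85.6
green [223. 233.] [444.7 140.6] [58.8 58. ] 37.4
tin [390.9 191.1] [587.8 333.6] [56.4 45.2] -44.9
```

Call:
step_arm:
  rows:
    - [5, 40, -20, 0, 0, 0, 85]
    - [10, 78, -50, 0, 0, 0, 85]
    - [10, 78, -90, 0, 0, 0, 85]
    - [10, 78, -125, 0, 0, 0, 85]
    - [10, 78, -150, 0, 0, 0, 85]
    - [10, 78, -170, 0, 0, 0, 85]
    - [10, 78, -183, 0, 0, 0, 85]
    - [10, 78, -183, 0, 0, 0, 85]

```text
clock: 3.2
eef_pos: [425.9, 326.0, 8.3]
tcp_rot: [2.958, 1.567, -2.67]
contact_force: [-0.0, 0.5, 0.8]
opening: 0.997
```

Call:
step_arm:
  rows:
    - [0, 0, 0, 0, 0, 0, 40]
    - [0, 0, 0, 0, 0, 0, 40]
    - [0, 0, 0, 0, 0, 0, 40]
    - [0, 0, 0, 0, 0, 0, 40]
    - [0, 0, 0, 0, 0, 0, 40]
    - [0, 0, 5, 0, 0, 0, 40]
    - [0, 0, 25, 0, 0, 0, 40]
    - [0, 0, 55, 0, 0, 0, 40]
  force: 40

```text
clock: 4.2
eef_pos: [425.3, 325.6, 63.5]
tcp_rot: [3.013, 1.565, -2.615]
contact_force: [0.1, 0.1, 0.8]
opening: 0.469
```

```bash
python3 look.py w2
```

```text
4.2 [425.3 325.6  63.5] jaw 37.5 down [-0.005 -0.003 -1.   ] F [0.1 0.1 0.8] 0.46873831650105185
```

View pics/w2.png

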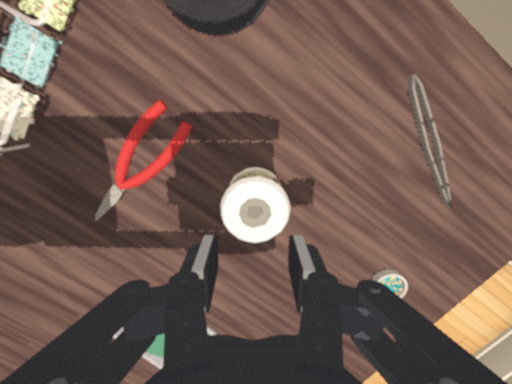

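The opening shows 40 mm, so the fingers didn't stop on the 50 mm spool. The picture shows the spool at (255,208), away from the fingertips. I'll check where it really is.

Run:
```python
from meas import *
p,cam=load('w2'); f=np.load('pics/w2.npz')
d=f['d']
for px in [(235,205),(275,205),(256,230),(256,212)]:
    z=d[px[1],px[0]]; W=cam[2]+np.array([*px,1])@np.linalg.inv(cam[0]).T@cam[1].T*z; print(px,z,W.round(1))
R=Ro.from_euler('xyz',f['rot']).as_matrix()
for t in [(0,0,0),(-18.7,0,0)]: print(t,proj(R@np.array(t)+f['pos'],*cam))
blob('w2',(205,180,310,250),47,(0,0,190),label='z47')
blob('w2',(205,180,310,250),110,(0,0,190),label='z110')
```

```text
(235, 205) 209.54416 [411.1 322.8  46.8]
(275, 205) 209.01534 [434.8 341.2  47.1]
(256, 230) 216.07666 [436.3 316.1  46.6]
(256, 212) 227.19325 [430.8 323.3  31.9]
(0, 0, 0) [[251.97296662 222.09288787]]
(-18.7, 0, 0) [[251.86724091 234.19519488]]
z47 [254.8 208.3] [426.5 327.5] [51.4 50.3] 37.7
z110 [254.8 208.3] [410.8 347.7] [34.9 34.1] 37.7
```

The spool is still standing at (426.5, 327.5), undisturbed. The lift simply began before the fingers had closed. I'll retry with a longer closing time.

Call:
step_arm:
  rows:
    - [0, 0, 0, 0, 0, 0, 85]
    - [0, 0, 0, 0, 0, 0, 85]
    - [0, 0, 0, 0, 0, 0, 85]
    - [0, 0, 0, 0, 0, 0, 85]
    - [0, 0, 0, 0, 0, 0, 85]
    - [1, 2, 0, 0, 0, 0, 85]
    - [1, 2, -5, 0, 0, 0, 85]
    - [1, 2, -10, 0, 0, 0, 85]

```text
clock: 5.25
eef_pos: [428.3, 329.2, 57.1]
tcp_rot: [2.076, 1.57, 2.73]
contact_force: [0.3, 0.0, 0.2]
opening: 0.993
```

Call:
step_arm:
  rows:
    - [0, 0, -25, 0, 0, 0, 85]
    - [0, 0, -43, 0, 0, 0, 85]
    - [0, 0, -43, 0, 0, 0, 85]
    - [0, 0, -43, 0, 0, 0, 40]
    - [0, 0, -43, 0, 0, 0, 40]
    - [0, 0, -43, 0, 0, 0, 40]
    - [0, 0, -43, 0, 0, 0, 40]
    - [0, 0, -43, 0, 0, 0, 40]

```text
clock: 6.25
eef_pos: [428.4, 329.2, 14.2]
tcp_rot: [1.73, 1.57, 2.385]
contact_force: [0.2, -1.0, 0.5]
opening: 0.468
```

```bash
python3 look.py w3
```

```text
6.25 [428.4 329.2  14.2] jaw 37.5 down [-0.001  0.001 -1.   ] F [ 0.2 -1.   0.5] 0.4682743067852452
```

View pics/w3.png

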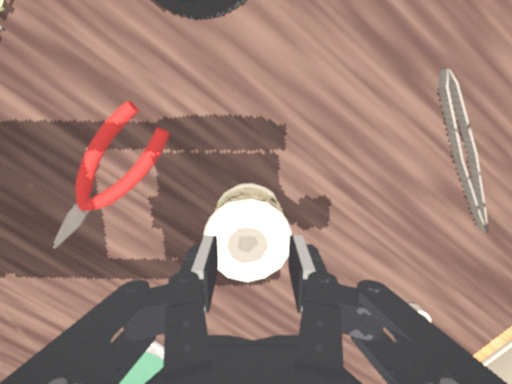

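Run:
```python
from meas import *
for n in ['w2','w3']:
    p,cam=load(n); f=np.load(f'pics/{n}.npz'); d=f['d']; R=Ro.from_euler('xyz',f['rot']).as_matrix()
    def tool(x,y): 
        W=cam[2]+np.array([x,y,1])@np.linalg.inv(cam[0]).T@cam[1].T*d[y,x]; return (R.T@(W-f['pos'])).round(1)
    print(n)
    for px in [(214,240),(210,250),(205,260),(205,275),(200,285),(297,240),(300,255),(305,265),(308,275)]: print(px,d[px[1],px[0]].round(1),tool(*px))
    if n=='w3':
        for px in [(225,240),(270,240),(247,215),(247,275),(230,260)]:
            W=cam[2]+np.array([*px,1])@np.linalg.inv(cam[0]).T@cam[1].T*d[px[1],px[0]]; print('sp',px,W.round(1),tool(*px))
```

```text
w2
(214, 240) 145.5 [-48.8  11.7 -19.6]
(210, 250) 135.5 [-59.3  11.9 -20.1]
(205, 260) 126.9 [-68.4  11.9 -21.1]
(205, 275) 120.9 [-75.6   9.  -20. ]
(200, 285) 116.4 [-80.8   7.7 -21.3]
(297, 240) 146.1 [-48.3  11.5  23.7]
(300, 255) 131.5 [-63.6  11.7  22.8]
(305, 265) 123.1 [-72.4  11.9  23.6]
(308, 275) 115.4 [-80.4  12.3  23.4]
w3
(214, 240) 146.3 [-48.1  11.4 -19.7]
(210, 250) 136.0 [-58.9  11.6 -20.2]
(205, 260) 127.2 [-68.1  11.7 -21.1]
(205, 275) 120.3 [-76.2   9.3 -19.9]
(200, 285) 116.4 [-80.8   7.7 -21.3]
(297, 240) 145.5 [-48.8  11.8  23.6]
(300, 255) 131.4 [-63.7  11.8  22.8]
(305, 265) 124.0 [-71.6  11.4  23.8]
(308, 275) 114.2 [-81.4  13.   23.2]
sp (225, 240) [414.  322.3  47.1] [-32.8   3.3 -15.6]
sp (270, 240) [434.8 338.3  46.9] [-32.7   3.3  10.7]
sp (247, 215) [414.6 342.7  47.1] [-32.8  19.1  -2.7]
sp (247, 275) [438.4 311.4  47.5] [-33.3 -20.2  -2.9]
sp (230, 260) [423.7 314.2  48.7] [-34.4  -9.  -12.9]
```

```bash
python3 - <<'E'
from meas import *
p,cam=load('w2'); f=np.load('pics/w2.npz'); d=f['d']; R=Ro.from_euler('xyz',f['rot']).as_matrix()
for x in (212,216,293,297):
  for y in range(226,246,3):
    W=cam[2]+np.array([x,y,1])@np.linalg.inv(cam[0]).T@cam[1].T*d[y,x]; print((x,y),d[y,x].round(0),(R.T@(W-f['pos'])).round(1),p[y,x])
E
python3 - <<'E'
import cv2
im=cv2.imread('pics/w2.png')[190:330,150:360];cv2.imwrite('pics/w2c.png',cv2.resize(im,None,fx=3.6,fy=3.6,interpolation=cv2.INTER_CUBIC))
E
```

```text
(212, 226) 266.0 [ 63.3 -32.5 -38.2] [76 59 54]
(212, 229) 267.0 [ 63.6 -35.8 -38.4] [89 68 63]
(212, 232) 267.0 [ 62.5 -38.4 -38.4] [82 56 54]
(212, 235) 151.0 [-42.8  11.6 -21.5] [120 114 108]
(212, 238) 149.0 [-45.7  11.2 -21.1] [114 112 106]
(212, 241) 145.0 [-49.2  11.4 -20.6] [84 81 77]
(212, 244) 142.0 [-52.7  11.5 -20.1] [51 50 47]
(216, 226) 265.0 [ 62.1 -31.9 -34.3] [81 64 56]
(216, 229) 267.0 [ 63.2 -35.6 -34.5] [73 57 54]
(216, 232) 267.0 [ 62.8 -38.5 -34.6] [70 53 49]
(216, 235) 152.0 [-42.2  11.2 -19.4] [53 47 45]
(216, 238) 154.0 [-41.3   9.  -19.6] [49 46 47]
(216, 241) 153.0 [-42.1   7.6 -19.6] [46 41 44]
(216, 244) 152.0 [-43.3   6.4 -19.5] [39 40 41]
(293, 226) 265.0 [ 62.8 -32.2  38.7] [129  97  87]
(293, 229) 268.0 [ 64.  -35.9  39. ] [134 103  89]
(293, 232) 267.0 [ 62.6 -38.3  39. ] [138 104  92]
(293, 235) 151.0 [-42.8  11.6  22.4] [122 111 104]
(293, 238) 148.0 [-46.1  11.5  21.9] [88 86 84]
(293, 241) 145.0 [-49.6  11.6  21.4] [58 57 54]
(293, 244) 142.0 [-52.7  11.5  21. ] [46 45 44]
(297, 226) 264.0 [ 61.8 -31.7  42.3] [124  92  82]
(297, 229) 266.0 [ 62.6 -35.2  42.6] [129  99  88]
(297, 232) 267.0 [ 62.8 -38.4  42.8] [133 102  88]
(297, 235) 153.0 [-41.6  11.   24.7] [142 130 123]
(297, 238) 148.0 [-46.6  11.8  23.9] [148 143 136]
(297, 241) 145.0 [-49.5  11.5  23.5] [149 145 138]
(297, 244) 141.0 [-53.5  12.   22.9] [148 144 137]
```

View pics/w2c.png

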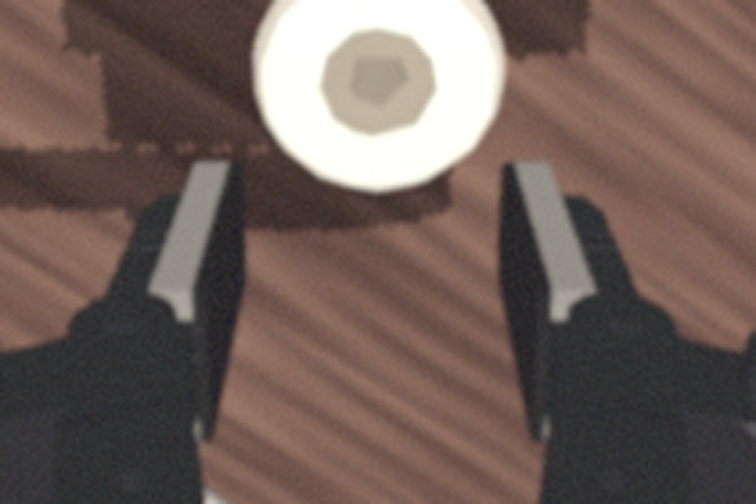

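The depth data show the real fingertips about 42 mm behind the reported TCP (at 40 mm opening), while the table height and the spool position read correctly. So the fingers closed in the air above the spool. I'll check the tip position in the earlier open-finger image and then correct for it.

Run:
```python
from meas import *
for n in ['w1','w2','w3']:
    p,cam=load(n); f=np.load(f'pics/{n}.npz'); d=f['d']; R=Ro.from_euler('xyz',f['rot']).as_matrix()
    v,u=np.mgrid[0:384,0:512]; ps=np.stack([u,v,np.ones_like(u)],-1).reshape(-1,3)
    W=cam[2]+(ps@np.linalg.inv(cam[0]).T@cam[1].T)*d.reshape(-1,1); T=(W-f['pos'])@R
    m=(d.ravel()>0)&(T[:,0]<-36)&(abs(T[:,1])<14)&(abs(T[:,2])<60); t=T[m]
    for s in (-1,1):
        q=t[np.sign(t[:,2])==s]; k=np.percentile(q[:,0],99); e=q[q[:,0]>k-4]; print(n,s,k.round(1),e.min(0).round(1),e.max(0).round(1))
    m=(d.ravel()>0)&(W[:,2]<20); print('table z',np.median(W[m,2]).round(1))
```

```text
w1 -1 -53.9 [-57.9 -10.9 -54.2] [-49.6  12.4 -41.5]
w1 1 -53.5 [-57.5 -10.2  42.5] [-49.2  12.4  55.3]
table z 0.4
w2 -1 -46.8 [-50.8 -10.1 -33.1] [-38.3  12.4 -19.3]
w2 1 -46.8 [-50.7 -10.8  20.3] [-38.   12.3  33.5]
table z 0.4
w3 -1 -46.9 [-50.9 -10.1 -32.8] [-37.9  12.1 -19.4]
w3 1 -46.8 [-50.7 -10.2  20.2] [-38.4  12.4  33.6]
table z 0.4
```

The result is consistent: the tips are at about x_tool -50 when open and -39 when closed to 40 mm. The TCP must therefore go about 37 mm lower than its label suggests. I'll open and then descend in checked stages.

Call:
step_arm:
  rows:
    - [0, 0, 0, 0, 0, 0, 85]
    - [0, 0, 0, 0, 0, 0, 85]
    - [0, 0, 0, 0, 0, 0, 85]
    - [-1, -2, 0, 0, 0, 0, 85]
    - [-1, -2, 0, 0, 0, 0, 85]
    - [-1, -2, -8, 0, 0, 0, 85]
    - [-1, -2, -20, 0, 0, 0, 85]
    - [-1, -2, -30, 0, 0, 0, 85]

```text
clock: 7.3
eef_pos: [426.9, 326.9, -17.0]
tcp_rot: [2.569, 1.569, -3.06]
contact_force: [-0.3, -0.2, 1.0]
opening: 0.998
```

Call:
step_arm:
  rows:
    - [0, 0, -6, 0, 0, 0, 85]
    - [0, 0, -12, 0, 0, 0, 85]
    - [0, 0, -17, 0, 0, 0, 85]
    - [0, 0, -17, 0, 0, 0, 40]
    - [0, 0, -17, 0, 0, 0, 40]
    - [0, 0, -17, 0, 0, 0, 40]
    - [0, 0, -17, 0, 0, 0, 40]
    - [0, 0, -17, 0, 0, 0, 40]
  force: 40

```text
clock: 8.3
eef_pos: [427.1, 327.0, -33.6]
tcp_rot: [2.392, 1.57, 3.047]
contact_force: [-0.7, -0.7, 5.9]
opening: 0.577
```

The grip holds at 49 mm. Next I'll lift it and carry it to the big round mat.

Call:
step_arm:
  rows:
    - [0, 0, 15, 0, 0, 0, 40]
    - [0, 0, 40, 0, 0, 0, 40]
    - [2, -25, 60, 0, 0, 0, 40]
    - [6, -65, 65, 0, 0, 0, 40]
    - [11, -110, 65, 0, 0, 0, 40]
    - [16, -155, 65, 0, 0, 0, 40]
    - [19, -182, 65, 0, 0, 0, 40]
    - [19, -187, 55, 0, 0, 0, 40]

```text
clock: 9.3
eef_pos: [447.0, 139.0, 22.3]
tcp_rot: [-0.041, 1.57, 0.612]
contact_force: [-0.1, 0.4, -1.7]
opening: 0.575
```

```bash
python3 look.py w4
```

```text
9.3 [447.  139.   22.3] jaw 37.4 down [ 0.001  0.001 -1.   ] F [-0.1  0.4 -1.7] 0.5751318596827908
```

View pics/w4.png

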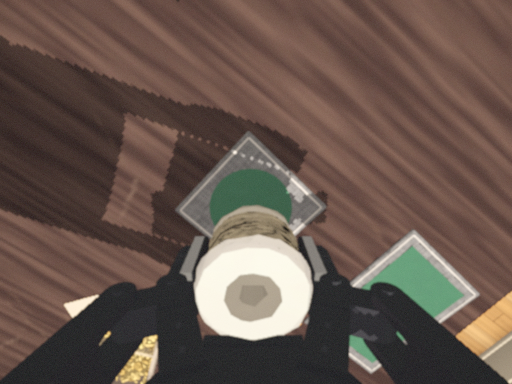

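The spool is held upright, with its top flange at (254,288) and the mat disc at (250,195) below and beyond it.

Run:
```python
from meas import *
blob('w4',(190,232,320,345),47+22.3+33.6,(0,0,190),label='spool held')
p,cam=load('w4')
# mat outer hem corners seen: left, top, right
w=ray([(178,210),(250,133),(325,207)],3,*cam); print(w.round(1)); print('centre',((w[0]+w[2])/2).round(1))
```

```text
spool held [253.2 287. ] [444.  143.3] [52.1 49.5] -40.6
[[401.2 105.7   3. ]
 [409.9 185.2   3. ]
 [488.7 175.8   3. ]]
centre [445.  140.8   3. ]
```

Call:
step_arm:
  rows:
    - [0, -1, -15, 0, 0, 0, 40]
    - [0, -1, -30, 0, 0, 0, 40]
    - [0, -1, -42, 0, 0, 0, 40]
    - [0, -1, -48, 0, 0, 0, 40]
    - [0, -1, -51, 0, 0, 0, 40]
    - [0, -1, -52, 0, 0, 0, 40]
    - [0, -1, -52, 0, 0, 0, 40]
    - [0, -1, -52, 0, 0, 0, 40]

```text
clock: 10.35
eef_pos: [445.6, 138.2, -30.6]
tcp_rot: [2.37, 1.569, 3.023]
contact_force: [-3.3, 0.8, 7.4]
opening: 0.577
```

Call:
step_arm:
  rows:
    - [0, 0, 0, 0, 0, 0, 60]
    - [0, 0, 0, 0, 0, 0, 75]
    - [0, 0, 0, 0, 0, 0, 85]
    - [0, 0, 0, 0, 0, 0, 85]
    - [0, 0, 5, 0, 0, 0, 85]
    - [0, 0, 25, 0, 0, 0, 85]
    - [0, 0, 60, 0, 0, 0, 85]
    - [0, 0, 110, 0, 0, 0, 85]

```text
clock: 11.35
eef_pos: [444.6, 137.8, 79.9]
tcp_rot: [2.635, 1.567, -2.995]
contact_force: [2.1, 0.3, -0.1]
opening: 0.99
```

```bash
python3 look.py w5
```

```text
11.35 [444.6 137.8  79.9] jaw 37.4 down [-0.004 -0.001 -1.   ] F [ 2.1  0.3 -0.1] 0.9896637307396223
```

View pics/w5.png

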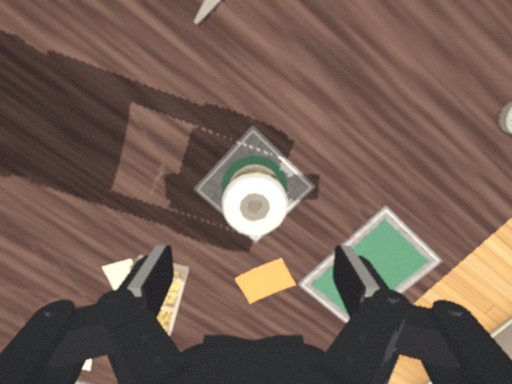

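The spool stands on the big round mat, with its top at (255,204) and the silhouette at (254,180). I'll measure the fit.

Run:
```python
from meas import *
blob('w5',(215,166,295,245),50,(0,0,195),label='spool')
p,cam=load('w5'); 
w=ray([(195,187),(254,127),(314,186),(256,241)],3,*cam); print(w.round(1)); print('mat centre',w.mean(0).round(1))
p,d=vision.grab_frame("top");cv2.imwrite('pics/top1.png',p[:,:,::-1]); c=campose('top')
v=cv2.cvtColor(p,cv2.COLOR_RGB2HSV)[180:220,225:265]
m=cv2.inRange(v,(0,0,180),(180,40,255)); m=cv2.morphologyEx(m,cv2.MORPH_OPEN,np.ones((5,5)));k=max(cv2.findContours(m,0,1)[0],key=cv2.contourArea)[:,0]+[225,180]; print('top view',rect(k,50,c))
```

```text
spool [256.6 203.9] [444.9 140.3] [52.5 52.5] -7.8
[[399.5 106.    3. ]
 [410.1 185.1   3. ]
 [489.3 176.3   3. ]
 [481.1  96.    3. ]]
mat centre [445.  140.8   3. ]Traceback (most recent call last):
  File "<stdin>", line 7, in <module>
ValueError: max() iterable argument is empty
```

The fit is within 0.6 mm, measured against the hem corners. Next is the tin.

Call:
step_arm:
  rows:
    - [20, 27, 5, 0, 0, 0, 85]
    - [50, 68, 5, 0, 0, 0, 85]
    - [82, 112, 0, 0, 0, 0, 85]
    - [114, 156, -10, 0, 0, 0, 85]
    - [136, 186, -20, 0, 0, 0, 85]
    - [144, 196, -25, 0, 0, 0, 85]
    - [144, 196, -25, 0, 0, 0, 85]
    - [144, 196, -25, 0, 0, 0, 85]

```text
clock: 12.45
eef_pos: [592.0, 333.9, 59.0]
tcp_rot: [-0.323, 1.565, 0.329]
contact_force: [0.4, -1.3, 0.4]
opening: 0.996
```

```bash
python3 look.py w6
```

```text
12.45 [592.  333.9  59. ] jaw 37.4 down [ 0.005  0.002 -1.   ] F [ 0.4 -1.3  0.4] 0.9959299509960302
```

View pics/w6.png

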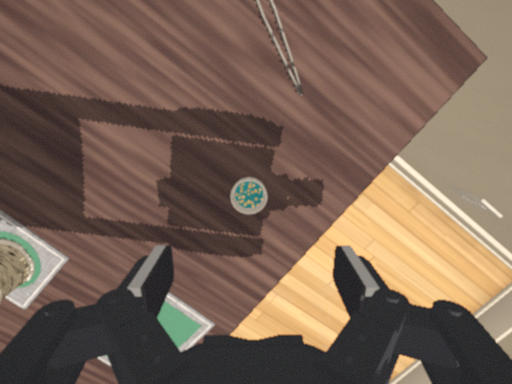

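Run:
```python
from meas import *
p,cam=load('w6'); 
for e in [[(231,196),(268,196)],[(249,178),(249,215)]]:
    w=ray(e,11,*cam); print(w.round(1),w.mean(0).round(1),np.linalg.norm(w[0]-w[1]))
```

```text
[[576.  325.2  11. ]
 [601.3 344.5  11. ]] [588.7 334.9  11. ] 31.795155335195425
[[578.6 347.4  11. ]
 [599.  320.5  11. ]] [588.8 334.   11. ] 33.669620777166465
```

Call:
step_arm:
  rows:
    - [-2, 0, -15, 0, 0, 0, 55]
    - [-3.5, 0.5, -35, 0, 0, 0, 55]
    - [-3.5, 0.5, -55, 0, 0, 0, 55]
    - [-3.5, 0.5, -70, 0, 0, 0, 55]
    - [-3.5, 0.5, -80, 0, 0, 0, 55]
    - [-3.5, 0.5, -84, 0, 0, 0, 55]
    - [-3.5, 0.5, -84, 0, 0, 0, 55]
    - [-3.5, 0.5, -84, 0, 0, 0, 55]

```text
clock: 13.5
eef_pos: [589.2, 334.8, -24.0]
tcp_rot: [-0.274, 1.564, 0.379]
contact_force: [0.8, 0.6, 0.3]
opening: 0.642
```

Call:
step_arm:
  rows:
    - [-0.5, 0, -4, 0, 0, 0, 55]
    - [-0.5, 0, -8, 0, 0, 0, 55]
    - [-0.5, 0, -11, 0, 0, 0, 55]
    - [-0.5, 0, -11, 0, 0, 0, 45]
    - [-0.5, 0, -11, 0, 0, 0, 35]
    - [-0.5, 0, -11, 0, 0, 0, 22]
    - [-0.5, 0, -11, 0, 0, 0, 22]
    - [-0.5, 0, -11, 0, 0, 0, 22]
  force: 30

```text
clock: 14.5
eef_pos: [588.8, 334.8, -34.8]
tcp_rot: [-0.274, 1.564, 0.378]
contact_force: [-0.5, -0.7, 4.5]
opening: 0.342
```

Call:
step_arm:
  rows:
    - [0, 0, 0, 0, 0, 0, 22]
    - [0, 0, 0, 0, 0, 0, 22]
    - [0, 0, 0, 0, 0, 0, 22]
    - [0, 0, 0, 0, 0, 0, 22]
    - [0, 0, 10, 0, 0, 0, 22]
    - [0, 0, 30, 0, 0, 0, 22]
    - [0, 0, 60, 0, 0, 0, 22]
    - [0, 0, 90, 0, 0, 0, 22]

```text
clock: 15.5
eef_pos: [589.1, 335.0, 57.6]
tcp_rot: [-0.252, 1.562, 0.401]
contact_force: [-0.0, 0.2, -0.0]
opening: 0.341
```

```bash
python3 look.py w7
```

```text
15.5 [589.1 335.   57.6] jaw 37.4 down [ 0.008  0.003 -1.   ] F [-0.   0.2 -0. ] 0.34107221822230605
```

View pics/w7.png

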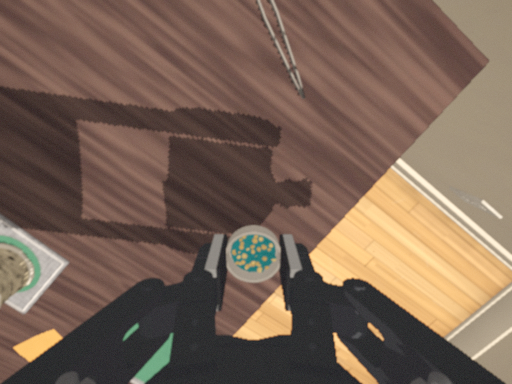

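The tin is held level at (253,254). I'll carry it to the small round mat at (439,-218).

Call:
step_arm:
  rows:
    - [-7, -25, 10, 0, 0, 0, 22]
    - [-20, -75, 20, 0, 0, 0, 22]
    - [-36, -133, 20, 0, 0, 0, 22]
    - [-52, -192, 20, 0, 0, 0, 22]
    - [-68, -250, 20, 0, 0, 0, 22]
    - [-84, -309, 20, 0, 0, 0, 22]
    - [-100, -368, 20, 0, 0, 0, 22]
    - [-116, -426, 20, 0, 0, 0, 22]

```text
clock: 16.55
eef_pos: [475.5, -91.6, 83.4]
tcp_rot: [-0.304, 1.555, 0.348]
contact_force: [1.6, 0.9, -0.9]
opening: 0.335
```

Call:
step_arm:
  rows:
    - [-16, -58, 0, 0, 0, 0, 22]
    - [-28, -105, -10, 0, 0, 0, 22]
    - [-34, -125, -25, 0, 0, 0, 22]
    - [-34, -127, -35, 0, 0, 0, 22]
    - [-34, -127, -45, 0, 0, 0, 22]
    - [-34, -127, -50, 0, 0, 0, 22]
    - [-34, -127, -50, 0, 0, 0, 22]
    - [-34, -127, -50, 0, 0, 0, 22]

```text
clock: 17.55
eef_pos: [441.9, -218.3, 33.6]
tcp_rot: [-0.318, 1.555, 0.335]
contact_force: [0.5, 0.5, -0.3]
opening: 0.345
```

```bash
python3 look.py w8
```

```text
17.55 [ 441.9 -218.3   33.6] jaw 37.4 down [ 0.015  0.005 -1.   ] F [ 0.5  0.5 -0.3] 0.3453019124925702
```

View pics/w8.png

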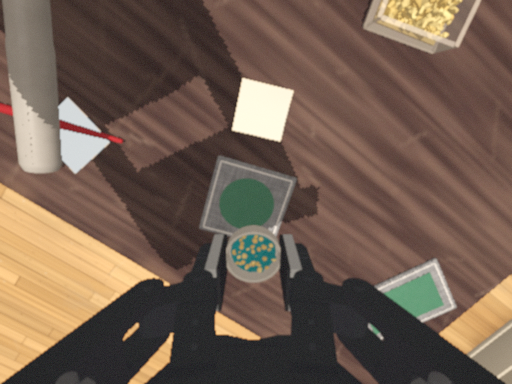

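Run:
```python
from meas import *
p,cam=load('w8'); greens('w8',100)
w=ray([(221,157),(296,176),(203,226),(281,250)],3,*cam);print('mat corners',w.round(1)[:,:2])
print('mid TR-BL',((w[1]+w[2])/2).round(1))
for e in [[(226,254),(280,254)],[(253,227),(253,282)]]:
    w=ray(e,11+33.6+34.8,*cam); print(w.mean(0).round(1),np.linalg.norm(w[0]-w[1]))
```

```text
green [416. 295.] [ 615.  -200.6] [42.5 39.9] 67.7
green [258. 256.] [ 474.6 -252.5] [28.1 17.4] 39.2
green [246. 203.] [ 436.6 -218.8] [41.8 40.1] 38.7
mat corners [[ 399.2 -200.5]
 [ 454.1 -177.4]
 [ 420.7 -256.2]
 [ 486.  -234.8]]
mid TR-BL [ 437.4 -216.8    3. ]
[ 440.7 -216.7   79.4] 29.273293029545457
[ 441.3 -217.5   79.4] 33.99858764138559
```

Call:
step_arm:
  rows:
    - [-2, -1, -15, 0, 0.007, 0, 22]
    - [-3.8, -1.3, -30, -0.005, 0.015, 0, 22]
    - [-3.8, -1.3, -45, -0.005, 0.015, 0, 22]
    - [-3.8, -1.3, -55, -0.005, 0.015, 0, 22]
    - [-3.8, -1.3, -61, -0.005, 0.015, 0, 22]
    - [-3.8, -1.3, -63, -0.005, 0.015, 0, 22]
    - [-3.8, -1.3, -65, -0.005, 0.015, 0, 22]
    - [-3.8, -1.3, -65, -0.005, 0.015, 0, 22]

```text
clock: 18.6
eef_pos: [438.2, -219.8, -31.1]
tcp_rot: [-0.589, 1.57, 0.064]
contact_force: [-0.5, -0.3, -1.1]
opening: 0.342
```

Call:
step_arm:
  rows:
    - [0, 0, 0, 0, 0, 0, 34]
    - [0, 0, 0, 0, 0, 0, 38]
    - [0, 0, 0, 0, 0, 0, 45]
    - [0, 0, 0, 0, 0, 0, 50]
    - [0, 0, 5, 0, 0, 0, 55]
    - [0, 0, 25, 0, 0, 0, 85]
    - [0, 0, 60, 0, 0, 0, 85]
    - [0, 0, 110, 0, 0, 0, 85]

```text
clock: 19.6
eef_pos: [437.3, -219.3, 79.4]
tcp_rot: [1.771, 1.569, 2.424]
contact_force: [0.5, 0.2, 1.0]
opening: 0.998
```

```bash
python3 look.py w9
```

```text
19.6 [ 437.3 -219.3   79.4] jaw 37.4 down [-0.001  0.001 -1.   ] F [0.5 0.2 1. ] 0.9979718248166649
```

View pics/w9.png

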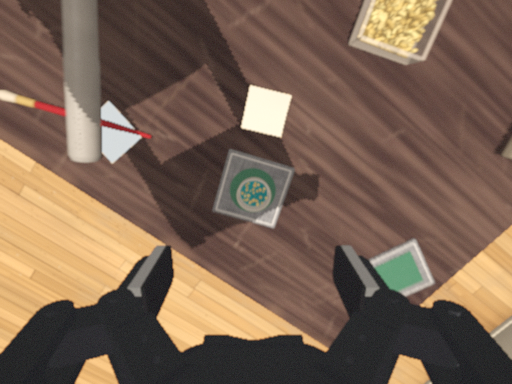

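Run:
```python
from meas import *
p,cam=load('w9'); cv2.imwrite('pics/w9c.png',cv2.resize(p[145:235,205:305,::-1],None,fx=7,fy=6.6,interpolation=cv2.INTER_CUBIC)); greens('w9',100)
```

```text
green [399. 272.] [ 617.4 -199.1] [39.7 38.7] -20.9
green [251. 182.] [ 432.7 -215. ] [42.4 28.4] 46.7
```

View pics/w9c.png

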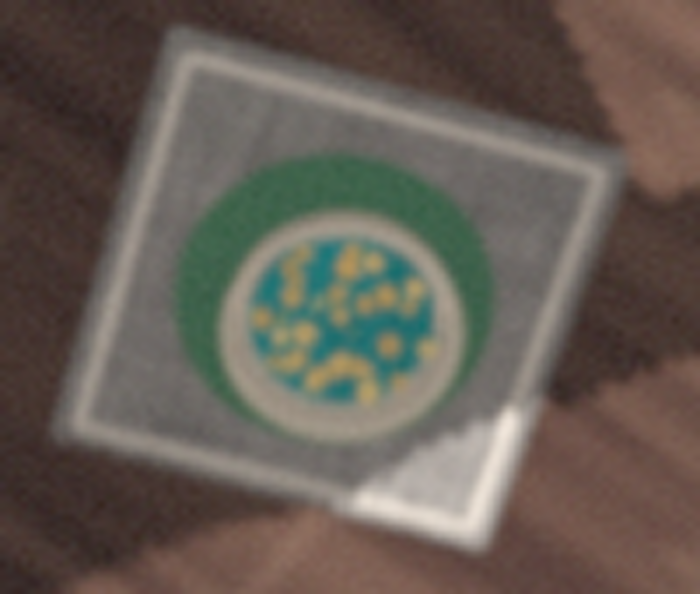

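Run:
```python
from meas import *
p,cam=load('w9')
c2=lambda a:[(x/7+205,y/6.6+145) for x,y in a]
w=ray(c2([(180,30),(625,155),(490,550),(60,437)]),3,*cam);print('mat',w.mean(0).round(1),w.round(1)[:,:2].tolist())
print('disc l/r',ray(c2([(177,300),(493,300)]),3,*cam).mean(0).round(1),'disc topmost',ray(c2([(340,153)]),3,*cam).round(1))
for e in [[(218,325),(466,325)],[(342,208),(342,441)]]:
    t=ray(c2(e),14,*cam);print('tin',t.mean(0).round(1),np.linalg.norm(t[0]-t[1]))
```

```text
mat [ 438.8 -219.6    3. ] [[398.3, -200.9], [456.0, -179.0], [480.3, -237.9], [420.7, -260.3]]
disc l/r [ 438.3 -219.8    3. ] disc topmost [[ 425.6 -202.     3. ]]
tin [ 439.2 -219.4   14. ] 32.708729368997325
tin [ 439.4 -219.6   14. ] 34.35384800365675
```

The tin is centred to about 1 mm. Next is the card core, so I'll move over it and turn the jaws to 20°.

Call:
step_arm:
  rows:
    - [20, 24, 0, 0, 0, -0.05, 85]
    - [55, 65, 0, 0, 0, -0.1, 85]
    - [90, 108, 0, 0, 0, -0.17, 85]
    - [125, 150, 0, 0, 0, -0.24, 85]
    - [150, 180, 0, 0, 0, -0.307, 85]
    - [161, 193, 0, 0, 0, -0.307, 85]
    - [161, 194, 0, 0, 0, -0.307, 85]
    - [161, 194, 0, 0, 0, -0.307, 85]

```text
clock: 20.65
eef_pos: [600.8, -28.1, 85.5]
tcp_rot: [-1.203, 1.564, -0.856]
contact_force: [0.4, -0.4, -0.7]
opening: 0.996
```

```bash
python3 look.py w10
```

```text
20.65 [600.8 -28.1  85.5] jaw 19.8 down [ 0.004 -0.005 -1.   ] F [ 0.4 -0.4 -0.7] 0.99561058975251
```

View pics/w10.png

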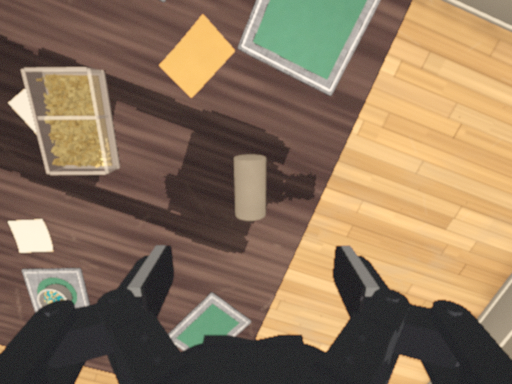

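Run:
```python
from meas import *
c=blob('w10',(215,140,290,235),14.5,(0,0,105),label='roll'); print(c.min(0),c.max(0))
p,cam=load('w10'); cv2.imwrite('pics/w10c.png',cv2.resize(p[140:235,205:295,::-1],None,fx=6,fy=6,interpolation=cv2.INTER_CUBIC))
```

```text
roll [258.7 198.1] [611.2 -29.9] [81.  52.6] -68.7
[234 154] [289 234]
```

View pics/w10c.png

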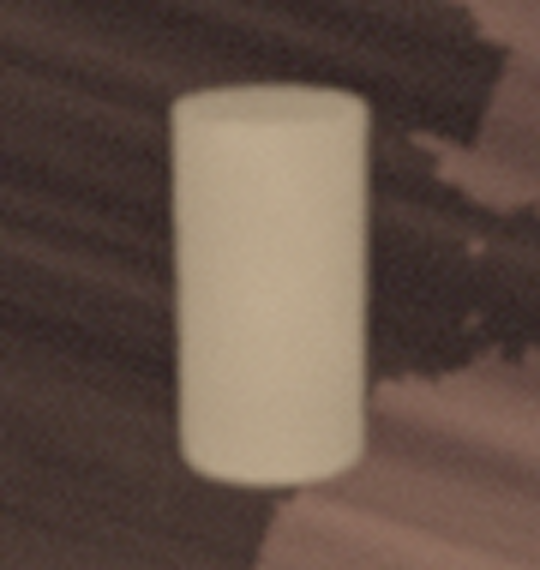

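Run:
```python
from meas import *
p,cam=load('w10')
w=ray([(250.1,160.3),(250.2,221)],29,*cam);print(w.round(1),w.mean(0),np.linalg.norm(w[1]-w[0]))
w=ray([(233.9,180),(266.2,180)],18,*cam);print(w.round(1),w.mean(0),np.linalg.norm(w[1]-w[0]))
v=np.subtract(*ray([(233.9+.35,162),(235,215)],18,*cam))[:2]+np.subtract(*ray([(266.4,162),(265.7,215)],18,*cam))[:2];print(np.degrees(np.arctan2(v[1],v[0])))
greens('w10',300)
```

```text
[[588.2   1.5  29. ]
 [607.4 -51.7  29. ]] [597.76611195 -25.10021269  29.        ] 56.62695567082774
[[581.1 -22.9  18. ]
 [608.9 -12.9  18. ]] [595.0111757  -17.91949299  18.        ] 29.564818121784892
109.76304474696623
green [207. 328.] [ 610.9 -212.8] [66.4 40.2] 67.2
green [310.  29.] [595.6 121.1] [70.3 64.2] -4.5
```

Call:
step_arm:
  rows:
    - [-2, 2, -20, 0.005, 0.004, 0, 60]
    - [-3, 3, -50, 0.005, 0.004, 0, 60]
    - [-3, 3, -80, 0.005, 0.004, 0, 60]
    - [-3, 3, -100, 0.005, 0.004, 0, 60]
    - [-3, 3, -112, 0.005, 0.004, 0, 60]
    - [-3, 3, -118, 0.005, 0.004, 0, 60]
    - [-3, 3, -118, 0.005, 0.004, 0, 60]
    - [-3, 3, -118, 0.005, 0.004, 0, 20]
  force: 40

```text
clock: 21.7
eef_pos: [598.5, -25.2, -31.7]
tcp_rot: [-0.278, 1.569, 0.068]
contact_force: [0.2, -0.5, -0.0]
opening: 0.507
```

Call:
step_arm:
  rows:
    - [0, 0, 0, 0, 0, 0, 20]
    - [0, 0, 0, 0, 0, 0, 20]
    - [0, 0, 0, 0, 0, 0, 20]
    - [0, 0, 0, 0, 0, 0, 20]
    - [0, 0, 0, 0, 0, 0, 20]
    - [0, 0, 15, 0, 0, 0, 20]
    - [0, 0, 40, 0, 0, 0, 20]
    - [0, 0, 80, 0, 0, 0, 20]

```text
clock: 22.7
eef_pos: [597.4, -25.2, 48.8]
tcp_rot: [2.423, 1.57, 2.769]
contact_force: [0.6, -0.5, 0.3]
opening: 0.327
```

Call:
step_arm:
  rows:
    - [2, -20, 0, 0, 0, -0.08, 20]
    - [4, -60, 0, 0, 0, -0.2, 20]
    - [7, -105, 0, 0, 0, -0.34, 20]
    - [10, -145, 0, 0, 0, -0.48, 20]
    - [13, -175, 0, 0, 0, -0.62, 20]
    - [14, -187, -5, 0, 0, -0.74, 20]
    - [14, -187, -15, 0, 0, -0.74, 20]
    - [14, -187, -15, 0, 0, -0.74, 20]

```text
clock: 23.7
eef_pos: [610.4, -211.3, 33.0]
tcp_rot: [2.97, 1.568, 2.578]
contact_force: [-0.1, 0.2, -0.1]
opening: 0.332
```

```bash
python3 look.py w11
```

```text
23.7 [ 610.4 -211.3   33. ] jaw -22.4 down [-0.002  0.001 -1.   ] F [-0.1  0.2 -0.1] 0.3323788315579176
```

View pics/w11.png

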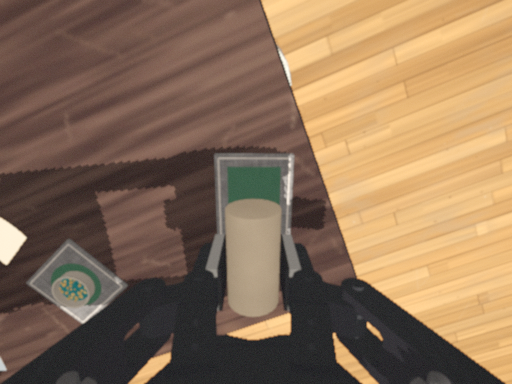

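Run:
```python
from meas import *
p,cam=load('w11'); cv2.imwrite('pics/w11c.png',cv2.resize(p[140:330,190:320,::-1],None,fx=4,fy=3.1,interpolation=cv2.INTER_CUBIC))
```

```text
(no output)
```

View pics/w11c.png

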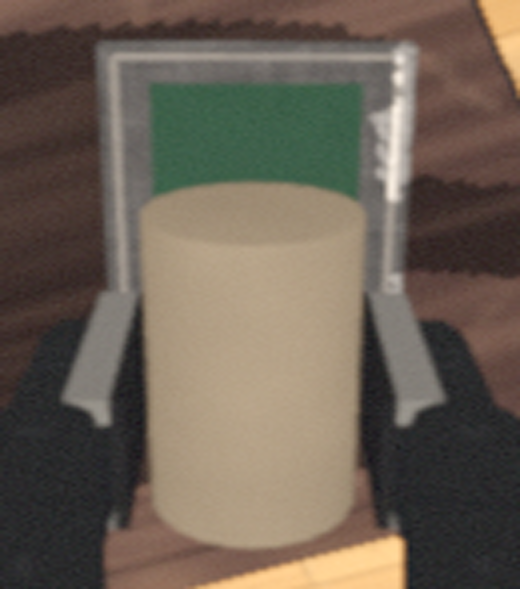

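Run:
```python
from meas import *
p,cam=load('w11')
c2=lambda a:[(x/4+190,y/3.1+140) for x,y in a]
h=29+33+32.3
t=ray(c2([(254,245),(254,545)]),h,*cam);print('roll top line',t.round(1),t.mean(0).round(1),np.linalg.norm(t[0]-t[1]))
g=ray(c2([(150,86),(362,86)]),3,*cam);d=(g[1]-g[0])[:2];d/=np.linalg.norm(d);n=np.array([d[1],-d[0]]);print('green edge',g.round(1),np.degrees(np.arctan2(d[1],d[0])),np.linalg.norm(g[0]-g[1]),'centre',(g.mean(0)[:2]+34*n).round(1))
m=ray(c2([(98,42),(416,42)]),3,*cam);d=(m[1]-m[0])[:2];print(np.degrees(np.arctan2(d[1],d[0])),np.linalg.norm(d),'centre',(m.mean(0)[:2]+44*n).round(1))
```

```text
roll top line [[ 621.9 -184.4   94.3]
 [ 601.2 -234.9   94.3]] [ 611.5 -209.6   94.3] 54.60078994875286
green edge [[ 604.6 -174.1    3. ]
 [ 642.2 -189.6    3. ]] -22.34290995708341 40.580622263921114 centre [ 610.5 -213.3]
-22.34908680902813 59.90096631105712 centre [ 611.  -212.5]
```

Call:
step_arm:
  rows:
    - [0, -2, -15, 0, 0, 0, 20]
    - [0, -2, -30, 0, 0, 0, 20]
    - [0, -2, -45, 0, 0, 0, 20]
    - [0, -2, -54, 0, 0, 0, 20]
    - [0, -2, -59, 0, 0, 0, 20]
    - [0, -2, -62, 0, 0, 0, 20]
    - [0, -2, -62, 0, 0, 0, 20]
    - [0, -2, -62, 0, 0, 0, 20]

```text
clock: 24.75
eef_pos: [611.1, -213.4, -28.0]
tcp_rot: [2.707, 1.57, 2.315]
contact_force: [-0.8, -0.0, 5.1]
opening: 0.335
```

Call:
step_arm:
  rows:
    - [0, 0, 0, 0, 0, 0, 34]
    - [0, 0, 0, 0, 0, 0, 40]
    - [0, 0, 0, 0, 0, 0, 48]
    - [0, 0, 0, 0, 0, 0, 55]
    - [0, 0, 5, 0, 0, 0, 60]
    - [0, 0, 25, 0, 0, 0, 85]
    - [0, 0, 60, 0, 0, 0, 85]
    - [0, 0, 110, 0, 0, 0, 85]

```text
clock: 25.75
eef_pos: [610.5, -213.1, 83.5]
tcp_rot: [2.953, 1.568, 2.561]
contact_force: [0.6, -1.2, 0.2]
opening: 0.994
```

```bash
python3 look.py w12
python3 - <<'E'
from meas import *
p,cam=load('w12'); cv2.imwrite('pics/w12c.png',cv2.resize(p[130:260,190:320,::-1],None,fx=4.6,fy=4.6,interpolation=cv2.INTER_CUBIC))
E
```

```text
25.75 [ 610.5 -213.1   83.5] jaw -22.4 down [-0.002  0.001 -1.   ] F [ 0.6 -1.2  0.2] 0.9936456215539443
```

View pics/w12c.png

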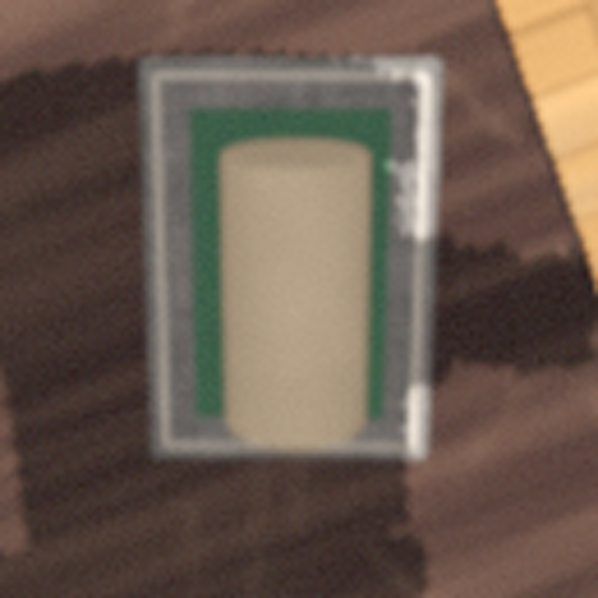

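Run:
```python
from meas import *
p,cam=load('w12')
c2=lambda a:[(x/4.6+190,y/4.6+130) for x,y in a]
th=np.radians(67.65);L=np.array([np.cos(th),np.sin(th)]);S=np.array([np.sin(th),-np.cos(th)])
def pr(n,w): 
    c=w.mean(0)[:2]; print(n,c.round(1),'long',(w[:,:2]@L).round(1),'side',(w[:,:2]@S).round(1))
g=ray(c2([(191,110),(392,110),(383,417),(196,417)]),3,*cam);pr('green',g)
pr('mat',ray(c2([(138,57),(442,57),(427,459),(153,459)]),3,*cam))
pr('roll top',ray(c2([(297,165),(297,452)]),32,*cam))
pr('roll top end base',ray(c2([(297,137)]),5,*cam))
pr('roll side',ray(c2([(221,280),(369,280)]),21,*cam))
```

```text
green [ 610.5 -213.4] long [68.7 68.7  0.8  0.8] side [625.6 666.5 666.2 625.1]
mat [ 610.6 -213.1] long [79.4 79.4 -9.4 -9.4] side [615.2 676.3 676.2 615.3]
roll top [ 611.8 -213.7] long [63.8  6.1] side [647.1 647.2]
roll top end base [ 622.7 -187.3] long [63.6] side [647.2]
roll side [ 612.7 -210.6] long [38.2 38.2] side [632.1 661.4]
```

The card core fits: margins along its length are about 5 mm, and at the sides 4.9 mm and 6.7 mm. Now the tray.

Call:
step_arm:
  rows:
    - [-20, 22, 10, 0, 0, 0.1, 85]
    - [-55, 60, 20, 0, 0, 0.22, 85]
    - [-95, 103, 20, 0, 0, 0.36, 85]
    - [-132, 144, 20, 0, 0, 0.5, 85]
    - [-160, 175, 20, 0, 0, 0.62, 85]
    - [-176, 192, 20, 0, 0, 0.73, 85]
    - [-176, 192, 20, 0, 0, 0.73, 85]
    - [-176, 192, 20, 0, 0, 0.73, 85]

```text
clock: 26.8
eef_pos: [440.0, -23.0, 112.1]
tcp_rot: [-0.004, 1.561, 0.333]
contact_force: [0.6, -0.3, -0.3]
opening: 0.994
```

```bash
python3 look.py w13
python3 - <<'E'
from meas import *
p,cam=load('w13'); greens('w13',300); cv2.imwrite('pics/w13c.png',cv2.resize(p[110:270,175:335,::-1],None,fx=3.7,fy=3.7,interpolation=cv2.INTER_CUBIC))
E
```

```text
26.8 [440.  -23.  112.1] jaw 19.3 down [ 0.009  0.003 -1.   ] F [ 0.6 -0.3 -0.3] 0.9944566808488384
green [461.  74.] [596.9 139.8] [101.2  69.9] 85.4
green [301.  34.] [438.5 123.8] [60.3 27.5] -19.5
```

View pics/w13c.png

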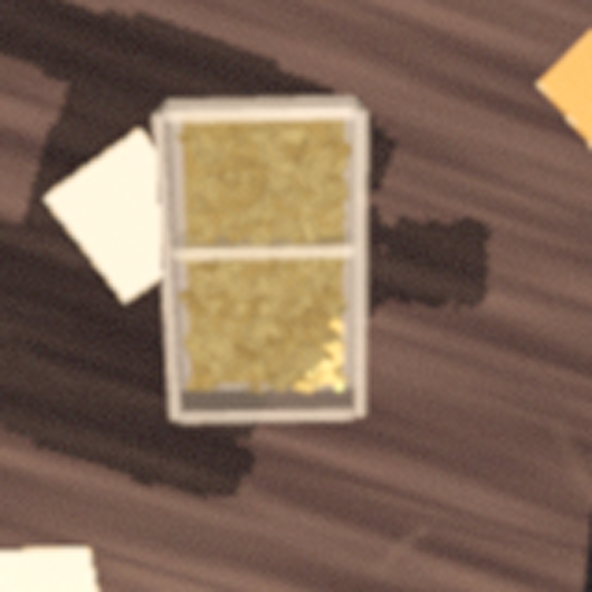

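View pics/w13.png

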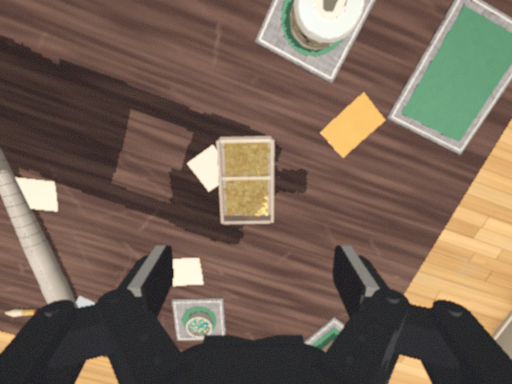

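Run:
```python
from meas import *
p,cam=load('w13')
c2=lambda a:[(x/3.7+175,y/3.7+110) for x,y in a]
w=ray(c2([(153,112),(370,108),(366,419),(169,423)]),24,*cam);print(w.round(1),w.mean(0))
E=lambda a,b:(np.linalg.norm(w[a]-w[b]).round(1),np.degrees(np.arctan2(*(w[a]-w[b])[1::-1])).round(1))
print(E(0,1),E(1,2),E(2,3),E(0,3))
```

```text
[[393.6   8.6  24. ]
 [445.7  27.9  24. ]
 [475.5 -53.8  24. ]
 [423.4 -73.2  24. ]] [434.54345617 -22.62755955  24.        ]
(np.float64(55.6), np.float64(-159.7)) (np.float64(87.0), np.float64(110.0)) (np.float64(55.7), np.float64(20.4)) (np.float64(87.1), np.float64(110.0))
```

Call:
step_arm:
  rows:
    - [-3, 0, -20, -0.003, 0.009, 0.012, 85]
    - [-5.5, 0.5, -50, -0.003, 0.009, 0.012, 85]
    - [-5.5, 0.5, -85, -0.003, 0.009, 0.012, 85]
    - [-5.5, 0.5, -110, -0.003, 0.009, 0.012, 85]
    - [-5.5, 0.5, -128, -0.003, 0.009, 0.012, 85]
    - [-5.5, 0.5, -140, -0.003, 0.009, 0.012, 85]
    - [-5.5, 0.5, -140, -0.003, 0.009, 0.012, 85]
    - [-5.5, 0.5, -140, -0.003, 0.009, 0.012, 85]

```text
clock: 27.85
eef_pos: [435.1, -22.8, -27.6]
tcp_rot: [0.087, 1.57, 0.435]
contact_force: [0.3, -0.4, 1.1]
opening: 0.992
```

Call:
step_arm:
  rows:
    - [0, 0, -5, 0, 0, 0, 85]
    - [0, 0, -9, 0, 0, 0, 85]
    - [0, 0, -9, 0, 0, 0, 70]
    - [0, 0, -9, 0, 0, 0, 60]
    - [0, 0, -9, 0, 0, 0, 50]
    - [0, 0, -9, 0, 0, 0, 50]
    - [0, 0, -9, 0, 0, 0, 50]
    - [0, 0, -9, 0, 0, 0, 50]
  force: 50

```text
clock: 28.85
eef_pos: [435.0, -22.8, -36.4]
tcp_rot: [0.419, 1.571, 0.767]
contact_force: [-1.1, -0.4, 5.4]
opening: 0.619
```

Call:
step_arm:
  rows:
    - [0, 0, 0, 0, 0, 0, 50]
    - [0, 0, 0, 0, 0, 0, 50]
    - [0, 0, 5, 0, 0, 0, 50]
    - [0, 0, 15, 0, 0, 0, 50]
    - [0, 0, 30, 0, 0, 0, 50]
    - [0, 0, 50, 0, 0, 0, 50]
    - [0, 0, 70, 0, 0, 0, 50]
    - [0, 0, 75, 0, 0, 0, 50]

```text
clock: 29.85
eef_pos: [436.1, -22.9, 40.4]
tcp_rot: [-0.335, 1.567, 0.013]
contact_force: [0.6, -0.8, -2.0]
opening: 0.621
```

```bash
python3 look.py w14
```

```text
29.85 [436.1 -22.9  40.4] jaw 19.9 down [ 0.003  0.    -1.   ] F [ 0.6 -0.8 -2. ] 0.6209928817887653
```

View pics/w14.png

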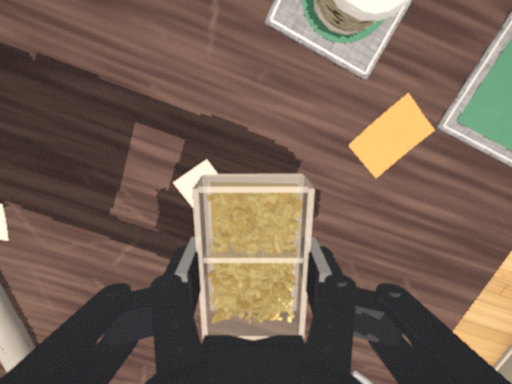

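The tray is held level, with its divider at (255,260). I'll carry it to the oblong mat.

Call:
step_arm:
  rows:
    - [15, 15, 10, 0, 0, 0, 50]
    - [40, 40, 15, 0, 0, -0.05, 50]
    - [70, 70, 15, 0, 0, -0.13, 50]
    - [102, 102, 15, 0, 0, -0.22, 50]
    - [132, 132, 15, 0, 0, -0.32, 50]
    - [152, 153, 10, 0, 0, -0.39, 50]
    - [161, 163, 0, 0, 0, -0.43, 50]
    - [161, 163, -5, 0, 0, -0.43, 50]

```text
clock: 30.9
eef_pos: [597.3, 141.7, 34.3]
tcp_rot: [-0.427, 1.568, -0.508]
contact_force: [-0.5, -0.1, -2.2]
opening: 0.618
```

Call:
step_arm:
  rows:
    - [0, 0, 0, 0, 0, 0, 50]
    - [0, 0, 0, 0, 0, 0, 50]
    - [0, 0, 0, 0, 0, 0, 50]
    - [0, 0, 0, 0, 0, 0, 50]
    - [0, 0, 0, 0, 0, 0, 50]
    - [0, 0, 0, 0, 0, 0, 50]
    - [0, 0, 0, 0, 0, 0, 50]
    - [0, 0, 0, 0, 0, 0, 50]

```text
clock: 31.9
eef_pos: [597.3, 141.7, 34.3]
tcp_rot: [-0.436, 1.568, -0.516]
contact_force: [-0.1, 0.6, -2.0]
opening: 0.622
```

```bash
python3 look.py w15;  python3 - <<'E'
from meas import *
p,cam=load('w15'); cv2.imwrite('pics/w15c.png',cv2.resize(p[90:350,150:370,::-1],None,fx=2.3,fy=2.3,interpolation=cv2.INTER_CUBIC))
E
```

```text
31.9 [597.3 141.7  34.3] jaw -4.6 down [ 0.002 -0.001 -1.   ] F [-0.1  0.6 -2. ] 0.6223646098118707
```

View pics/w15c.png

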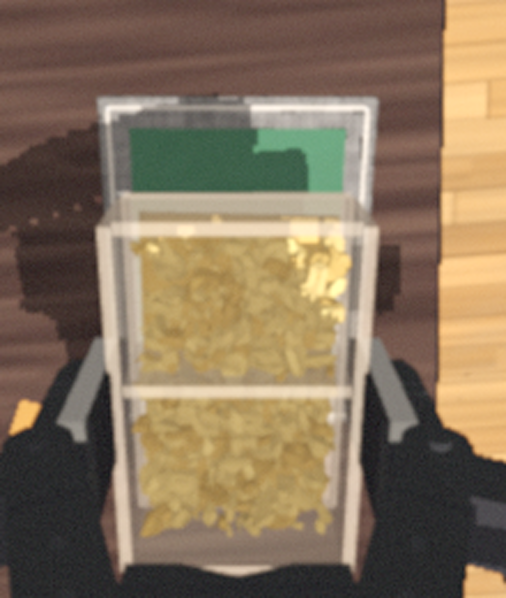

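Run:
```python
from meas import *
p,cam=load('w15')
c2=lambda a:[(x/2.3+150,y/2.3+90) for x,y in a]
th=np.radians(85.4);L=np.array([np.cos(th),np.sin(th)]);S=np.array([np.sin(th),-np.cos(th)])
def pr(n,px,z):
    w=ray(c2(px),z,*cam); d=(w[1]-w[0])[:2]; print(n,'long',(w[:,:2]@L).round(1),'side',(w[:,:2]@S).round(1),'ang',np.degrees(np.arctan2(d[1],d[0])).round(1),'wid',np.linalg.norm(d).round(1))
pr('mat top',[(98,98),(378,98)],3); pr('green top',[(131,129),(347,129)],3)
pr('rim top',[(97,226),(379,226)],94.7); pr('base top',[(120,194),(359,194)],70.7)
pr('divider',[(122,391),(352,391)],94.7)
s=r.sense()["eef_pos"][:2]; print('tcp',s@L,s@S)
m=np.array([597.5,140.3]);print('mat est',m@L,m@S)
```

```text
mat top long [247.5 247.6] side [539.7 629.8] ang -4.6 wid 90.2
green top long [237.5 237.6] side [549.8 620.4] ang -4.6 wid 70.6
rim top long [233. 233.] side [557.  611.7] ang -4.6 wid 54.6
base top long [233.1 233.2] side [557.4 612.2] ang -4.6 wid 54.7
divider long [196.4 196.4] side [559.9 608.5] ang -4.6 wid 48.7
tcp 189.08819333499272 584.0458527738499
mat est 187.76693393390465 584.3234707942688
```

Call:
step_arm:
  rows:
    - [0.4, -1.7, -15, 0, 0, 0, 50]
    - [0.4, -1.7, -30, 0, 0, 0, 50]
    - [0.4, -1.7, -45, 0, 0, 0, 50]
    - [0.4, -1.7, -56, 0, 0, 0, 50]
    - [0.4, -1.7, -62, 0, 0, 0, 50]
    - [0.4, -1.7, -65, 0, 0, 0, 50]
    - [0.4, -1.7, -67, 0, 0, 0, 50]
    - [0.4, -1.7, -67, 0, 0, 0, 50]

```text
clock: 32.95
eef_pos: [597.9, 140.0, -32.5]
tcp_rot: [-0.344, 1.568, -0.424]
contact_force: [-0.4, 0.3, -1.8]
opening: 0.622
```

Call:
step_arm:
  rows:
    - [0, 0, 0, 0, 0, 0, 60]
    - [0, 0, 0, 0, 0, 0, 70]
    - [0, 0, 0, 0, 0, 0, 85]
    - [0, 0, 0, 0, 0, 0, 85]
    - [0, 0, 5, 0, 0, 0, 85]
    - [0, 0, 30, 0, 0, 0, 85]
    - [0, 0, 75, 0, 0, 0, 85]
    - [0, 0, 135, 0, 0, 0, 85]

```text
clock: 33.95
eef_pos: [596.8, 139.7, 103.0]
tcp_rot: [-1.526, 1.569, -1.606]
contact_force: [0.5, 0.2, -0.2]
opening: 0.994
```

```bash
python3 look.py w16;  python3 - <<'E'
from meas import *
p,cam=load('w16'); cv2.imwrite('pics/w16c.png',cv2.resize(p[100:270,170:340,::-1],None,fx=3.5,fy=3.5,interpolation=cv2.INTER_CUBIC))
E
```

```text
33.95 [596.8 139.7 103. ] jaw -4.6 down [-0.    -0.002 -1.   ] F [ 0.5  0.2 -0.2] 0.9944666133227034
```

View pics/w16c.png

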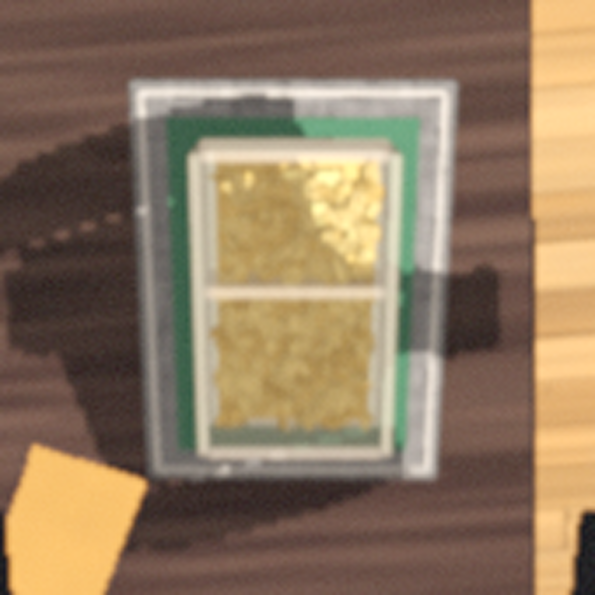

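Run:
```python
from meas import *
p,cam=load('w16')
c2=lambda a:[(x/3.5+170,y/3.5+100) for x,y in a]
th=np.radians(85.4);L=np.array([np.cos(th),np.sin(th)]);S=np.array([np.sin(th),-np.cos(th)])
def pr(n,px,z):
    w=ray(c2(px),z,*cam); print(n,'long',(w[:,:2]@L).round(1),'side',(w[:,:2]@S).round(1))
pr('mat',[(130,80),(458,80),(436,480),(151,480)],3); pr('green',[(167,117),(420,117)],3)
pr('rim',[(188,153),(402,153),(394,460),(198,460)],27)
pr('base top',[(200,139),(392,139)],3)
p,d=vision.grab_frame("top");cv2.imwrite('pics/top2.png',cv2.resize(p[100:280,100:420,::-1],None,fx=2.5,fy=2.5))
```

```text
mat long [247.4 247.5 124.1 124. ] side [539.4 630.5 630.3 539.9]
green long [237.3 237.4] side [549.3 620.4]
rim long [230.8 230.9 142.9 142.8] side [557.4 613.  613.9 557.5]
base top long [231.2 231.3] side [558.4 612.7]
```

View pics/top2.png

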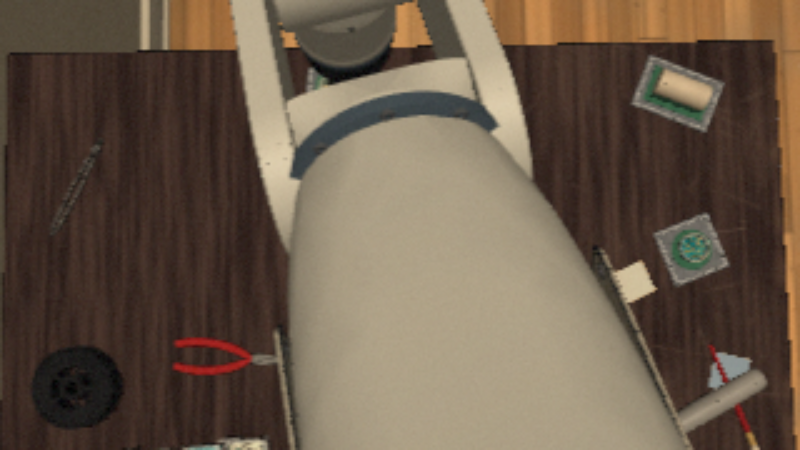

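The tray is inside its silhouette, with about 6 mm or more showing on every side. The top view shows the core and tin on their mats and the pliers and tweezers unmoved; the arm hides the rest. The gripper is well clear, so I'll hand in.

Run:
```python
from rig import r,order
s=r.sense();print(s["clock"],s["qvel"].round(3)); print(order.sign_off())
```

```text
34.05 [-0.001  0.062  0.06   0.001 -0.078  0.001]
the job is handed in; nothing more can be done
None
```

The spool, tin, card core and tray each stand upright inside their matching silhouettes. I handed the job in at about 34 s, with the gripper open and clear of everything.

| Item | Last check, from the wrist camera after release |
|---|---|
| Spool | centre within about 0.6 mm of its mat's centre |
| Tin | centre within about 1 mm of its mat's centre |
| Card core | about 5 mm of green at each end, 4.9 mm and 6.7 mm at the sides |
| Tray of chain | at least about 6 mm of green on every side |

- **Pliers and tweezers:** they look unmoved in the last top view.
- **First spool grasp missed:** two closings met only air. The real fingertips are about 37–50 mm behind the reported TCP, depending on the opening, so I descended that much lower. No object moved in those tries.
- **Tray size disagreed:** I measured the tray at about 88 × 56 mm against the stated 90 × 59 mm. It still fits at the stated size.
- **Top view partly blocked:** in the last top view the arm hid the spool and the tray. Their placing rests on the wrist camera alone, and the spool was not looked at again at the end.

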